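# Bolt the tea chest

### The job

Close the lid of the wooden tea chest all the way, slide its brass barrel bolt fully home through the keeper on the lid with the red-tipped handle still up, and then fold that handle down flat to lock the bolt. Leave the other things on the shelf where they stand.

Things in the scene. Friction and masses are not known exactly. Their poses are not given: they have to be found in the camera images.
- chest: Wooden tea chest, fixed, 200 mm deep (its x), 340 wide (its y), 110 tall. Origin at the centre of its underside; -x is its front, z up; turns only about z. In its frame the hinged lid covers y = -170 to +38 mm; a fixed deck, top at z = 110, covers y = +42 to +170 and carries the bolt, which slides along y at x = 0, its axis at z = 121.
- lid (a joint): Lid hinge, rad: 0 = shut (lid top flush with the deck), grows as it opens; 0.8 to 1.3 at the start. Hinge line along chest y at x = +100, z = 98 mm, the lid's lower back edge. Stiff (0.6 N m): the lid stays where left and takes 1 to 5 N at its front edge to close. It leans to the front, so it can be pushed shut from above and behind, on its outer face.
- lid_edge (a point): Middle of the front edge, outer (upper) face, of the lid: a wooden board 215 mm from hinge to front edge, 208 wide, 12 thick, about 0.4 kg, that overhangs the chest's front by 15 mm when shut. The point is at chest y = -66 mm. Its axes are the lid's: x from front edge to hinge, z out of the outer face.
- keeper (a point): Centre of the steel keeper staple on the lid's outer face, 100 mm from the hinge line, at chest y = +17 mm when shut; it is 25 mm wide, 12 mm long (along y) and 22 mm high.
- bolt (a joint): Travel of the brass bolt, m: 0 = drawn right back, 0.045 = fully home at its end stop; 0 to 0.010 at the start. It grows towards chest -y (to the lid). About 3 N of friction; stays where left. It runs through two steel staples on the deck at chest y = 46 to 58 and 75 to 87 mm, 25 mm wide, tops at z = 133.
- bolt_tip (a point): Centre of the end of the bolt's rod (10 mm thick, 112 long) that enters the keeper: at chest y = +46 mm when drawn back, +1 mm when home.
- handle (a joint): Angle of the bolt's handle about the rod's axis, rad: 0 = standing straight up, 1.45 = folded flat towards the chest's front (its -x), its end stop; 0 to 0.25 at the start. Friction 0.06 N m (about 2 N at the ball); it stays where it is left. It does not move the bolt along.
- handle_ball (a point): Centre of the red ball (diameter 16 mm) at the handle's end, 34 mm from the rod's axis. The handle's brass stem, 10 mm thick, stands on the rod at chest y = +150 mm minus the bolt's travel, x = 0. Upright, the ball is at chest z = 155 mm; flat, at x = -34, z = 125. The space around it above z = 133 is free.
- tea_tin: Green tea tin inside the chest, 56 mm diameter, 55 mm tall, leave it. Origin at the centre of its underside.
- saucers: Stack of five pale ceramic saucers, 128 mm diameter, 55 mm tall; bystander. Origin under its centre.
- teapot: Stainless steel teapot, 128 mm diameter, 141 mm tall, spout to its -y, handle to its +y, some 220 mm long over both; bystander. Origin under its centre.
- glass_a: Tall greenish drinking glass, 66 mm diameter, 130 mm tall; bystander. Origin under its centre.
- glass_b: The same kind of glass; bystander.
- silicone_lid: Red hard silicone pan lid lying flat, 124 mm diameter, 25 mm tall with its knob; bystander. Origin under its centre.
- canister: Blue plastic canister with a white top and a press button latch, 104 mm diameter, 124 mm tall; bystander. Origin under its centre.

How it is judged:
By the outcome, as a careful person would: the job done as asked, in the order asked, and still so for the second after the job is handed in, with the robot touching nothing.
It also fails if it takes over 59 s, if anything falls off the work surface, if the arm or the gripper's body presses on something with over 40 N, if the wrist force passes 120 N, or if a joint passes its speed limit or range.

### The arm

A 7-joint arm with a two-finger parallel gripper is mounted at the origin on the work surface. World frame = base frame: x ahead of the robot, y to its left, z up, the work surface at z = 0. Lengths are in m, angles in rad, forces in N, time in s.
With the tool pointing down it reaches from about 0.4 to 0.85 m from the base axis. Payload 10.4 kg.
Tool frame: the origin (TCP) lies on the centre line of the jaws, within the pads' length; the fingertips stand 8 mm ahead of it and the grasp point (between the pads) lies 11 mm behind it; z points along the fingers, y is the line along which they close (so a half turn about z gives the same grasp; the last joint's range is limited). The gripper opens to 87 mm and grips with 3 to 60 N. Pads are 19 mm wide; open, the fingers measure 117 mm over their backs; the gripper's body (75 mm by 190 mm) begins 51 mm behind the grasp point.
Start: joints at [1.124, 0.332, -0.065, 1.46, 0.022, 1.35, -0.088], TCP at [0.257, -0.57, 0.195] pointing down, gripper open.
Joint ranges: [-2.6, 2.6], [-0.5, 2.12], [-1.47, 1.34], [0.16, 2.42], [-1.27, 4.41], [0.06, 2.06], [-2.6, 2.6]. Speed limits (rad/s): [2.22, 2.22, 2.79, 2.79, 3.14, 3.14, 3.14].

### API

Orientations are given as a rotation vector (axis times angle).
In Python, from workcell import sensors, eyes, job, look_for, outline_of, place_of gives the robot as it stands.
- The arm moves only by the tool step_arm, never from a script. Its argument "plan" is a list of rows, each an object of numbers: "tx", "ty", "tz": the shift along the tool's x, y, z in mm; "twist": the turn about the tool's z in degrees. In form: [{"tx": .., "ty": .., "tz": .., "twist": ..}, ...]. A call has 1 to 8 rows; each row is the pose to reach, as a shift and turn from the pose commanded when the call began, along the tool's axes at that moment; what a row does not reach only later rows make up. A row lasts 1/12 s, in which the tool goes at most 41.7 mm and 7.16 degrees, less where a joint would pass 70% of its speed; a pose out of reach is approached as far as the arm can. A call with a gripper value outside its range is refused whole. "fingers" is the finger opening in mm, from 0 to 87, set as the call begins (left out, the last holds). The fingers move at their own pace and stop on an object; "force" is the grip in N (left out, the last holds). Time passes only in rows, so rows that repeat a pose let the fingers close. It gives the time, the measured TCP pose, the force, the opening and the grip force at its end, in the units of the state.
- sensors.get_obs(): the state, without advancing time (a new reading comes with each control period).
- eyes.get_image(name): name is "scene" or "top" or "wrist"; returns a dict with "color" (400x640x3 uint8, red, green, blue), "camera_matrix" (3x3 intrinsics, pixels), "rvec" (rotation vector, rad) and "tvec" (3), from world to camera coordinates, as OpenCV has them. Camera axes: x right, y down, z forward; pixel columns grow to the right and rows downward; lengths in m; the calibration is good to about 2 mm. A picture is of the moment at which its call begins. There is no depth.
- job.close_job(): hands the job in; it is judged then, once.
Trained networks look in a picture, given as the dict that the camera call returned (one of the last four; its "shot" number tells which), for a name from the list of things; names that differ only in an ending like _2 or _b are one class to them, and where a whole thing is asked for, a point or a joint stands for the part that bears it (a point fixed in the world has none). Each returns a list of dicts, best first, with "score" (0 to 1); they miss things now and then, are a little off and sometimes report something else, mostly with a low value. They report only what shows in the picture. A call takes as long as a camera call.
- look_for(picture, query): "location" ([column, row] in pixels, amid what is visible of it).
- outline_of(picture, query): "region" (400x640 bool, what is visible of it) and "location" ([column, row] in pixels, amid what is visible of it).
- place_of(picture, query): "location" ([column, row] in pixels: a listed point, or the origin of a listed thing).
The state is a dict: "time": time; "joint_pos": joint angles; "dq": joint speeds; "effort": joint torques, N m; "tool_pos": TCP position; "tool_rot": TCP orientation; "contact_force": force on the tool from outside, world axes, zero at the start; "wrist_torque": the same for the moment, N m; "opening": finger opening in m; "finger_force": force on a finger pad.
Only numpy, scipy, OpenCV 4.12 (cv2) and the standard library are available. Lean on these libraries where they do the work, as an engineer would, in place of code of your own. Each camera call takes 0.05 s, during which the arm holds its last target. There are 200 camera calls.

## Working session

There is one attempt and no reset: what is moved stays moved. The work goes in short steps, Python scripts to look and compute and a tool call to move; the robot and the scene stay as the last step left them, time stands still between calls to the robot, and variables do not carry over. Pictures are saved under pics/ and viewed, at most 10 in all, crops included, and the job is handed in when it is done.

Besides the shell and the picture viewer there is one more tool, called after "Emit:" as name(argument=value, ...) on one line, values as JSON. step_arm: Moves the arm, as the interface text tells. Its arguments: {"type":"object","properties":{"plan":{"type":"array"},"fingers":{"type":"number"},"force":{"type":"number"}},"required":["plan"]}

```bash
mkdir -p pics; cat > h.py <<'E'
import numpy as np, cv2
from scipy.spatial.transform import Rotation as R
from scipy.optimize import least_squares
from workcell import sensors, eyes, job, look_for, outline_of, place_of
def save(p,n): cv2.imwrite('pics/'+n,p['color'][:,:,::-1])
def proj(p,X): return cv2.projectPoints(np.array(X,float).reshape(-1,1,3),np.array(p['rvec'],float),np.array(p['tvec'],float),p['camera_matrix'],None)[0].reshape(-1,2)
E
python3 - <<'E'
from h import *
P={}
for n in ['scene','top']:
    p=eyes.get_image(n); P[n]=p; save(p,n+'0.png')
    print(n,np.round(R.from_rotvec(p['rvec']).inv().apply(-np.array(p['tvec'])),3))
    for q in ['chest','lid_edge','keeper','bolt_tip','handle_ball','tea_tin','saucers','teapot','glass_a','silicone_lid','canister']:
        print(q,[(np.round(d['location']).tolist(),round(d['score'],2)) for d in place_of(p,q)[:2]])
cv2.imwrite('pics/both.png',cv2.resize(np.vstack([P['scene']['color'],P['top']['color']])[:,:,::-1],(480,600)))
E
```

```text
scene [1.199 0.158 1.022]
chest [([310.0, 228.0], 0.98)]
lid_edge [([276.0, 172.0], 0.57), ([216.0, 177.0], 0.23)]
keeper [([303.0, 218.0], 0.65)]
bolt_tip [([321.0, 213.0], 0.6)]
handle_ball [([356.0, 210.0], 0.37)]
tea_tin []
saucers [([216.0, 173.0], 0.6)]
teapot [([477.0, 238.0], 0.91)]
glass_a [([433.0, 292.0], 0.89), ([439.0, 260.0], 0.74)]
silicone_lid [([161.0, 188.0], 0.75)]
canister [([187.0, 224.0], 0.88), ([310.0, 228.0], 0.41)]
top [ 0.353 -0.006  1.468]
chest [([319.0, 207.0], 0.69), ([427.0, 252.0], 0.55)]
lid_edge [([344.0, 180.0], 0.8), ([321.0, 206.0], 0.7)]
keeper [([315.0, 168.0], 0.92)]
bolt_tip [([305.0, 200.0], 0.42)]
handle_ball [([275.0, 197.0], 0.55)]
tea_tin [([333.0, 195.0], 0.59)]
saucers []
teapot [([166.0, 224.0], 0.73), ([468.0, 218.0], 0.16)]
glass_a [([213.0, 170.0], 0.92), ([205.0, 202.0], 0.8)]
silicone_lid [([468.0, 218.0], 0.94)]
canister [([425.0, 185.0], 0.61), ([307.0, 198.0], 0.5)]
```

View pics/scene0.png

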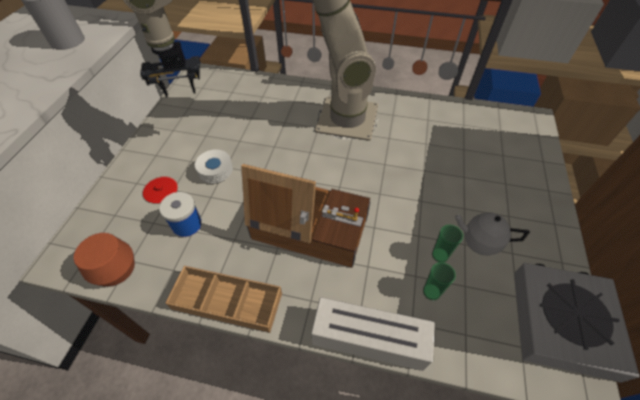

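View pics/top0.png

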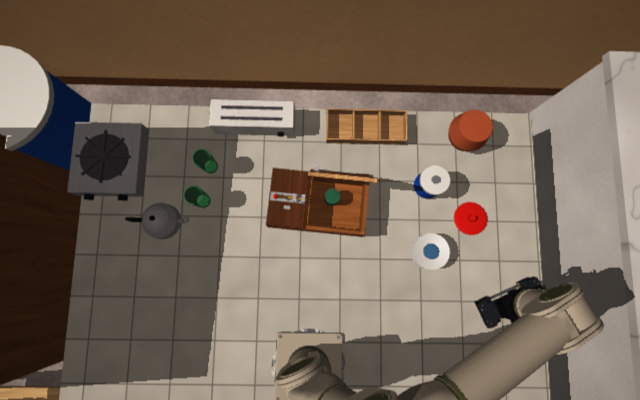

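The scene view shows the chest at about (310,228), with the lid open towards the robot and the keeper at about (303,217). In the top view, the deck's corners are near (270,170) and (267,228), and the ball is at about (275,197). Next I fit the chest pose and the joints.

```bash
cat >> h.py <<'E'
def model(v):
    x,y,yaw,lid,b,h=v
    T=lambda X:(R.from_euler('z',yaw).apply(np.array(X,float))+[x,y,0])
    L=lambda u,yy,n:[.1-u*np.cos(lid)+n*np.sin(lid),yy,.098+u*np.sin(lid)+n*np.cos(lid)]
    d={'chest':[0,0,0],'lid_edge':L(.215,-.066,.012),'keeper':L(.1,.017,.023),'bolt_tip':[0,.046-b,.121],
     'handle_ball':[-.034*np.sin(h),.150-b,.121+.034*np.cos(h)],
     'c1':[-.1,.17,.11],'c2':[.1,.17,.11],'c3':[-.1,-.17,.098],'lA':L(.215,-.17,.012),'lB':L(.215,.038,.012),'hA':L(0,-.17,.012),'hB':L(0,.038,.012),
     'd1':[-.1,.042,.11],'d2':[.1,.042,.11]}
    return {k:T(X) for k,X in d.items()}
E
python3 - <<'E'
from h import *
v0=[.53,.03,0,1.05,.005,.1]
P={n:eyes.get_image(n) for n in ['scene','top']}
obs=[]
for n,p in P.items():
    for q in ['chest','lid_edge','keeper','bolt_tip','handle_ball']:
        for d in place_of(p,q)[:2]: obs.append((n,q,np.array(d['location'],float)))
obs+=[('top','c1',np.array([267,228.])),('top','c2',np.array([271,169.])),('top','c3',np.array([366,236.]))]
def res(v,o): 
    m=model(v); return np.concatenate([proj(P[n],m[q])[0]-l for n,q,l in o])
reg=lambda v:np.array([(v[4]-.005)/.003,(v[5]-.12)/.1])
s=least_squares(lambda v:np.r_[res(v,obs),reg(v)],v0,loss='soft_l1',x_scale=[.01,.01,.1,.1,.005,.1])
print(np.round(s.x,4)); np.save('v.npy',s.x)
for (n,q,l),r in zip(obs,res(s.x,obs).reshape(-1,2)): print(n,q,l,np.round(r,1))
m=model(s.x)
out=[]
for n,(c0,r0) in {'scene':(230,150),'top':(250,150)}.items():
    img=cv2.resize(P[n]['color'][r0:r0+120,c0:c0+160,::-1],None,fx=5,fy=5,interpolation=cv2.INTER_CUBIC)
    for k,X in m.items():
        u=(proj(P[n],X)[0]-[c0,r0]+.5)*5
        cv2.circle(img,tuple(int(t) for t in u),3,(0,255,255),1); cv2.putText(img,k,tuple(int(t)+4 for t in u),0,.4,(255,255,0),1)
    cv2.imwrite(f'pics/fit_{n}.png',img)
E
```

```text
[ 0.5713 -0.0218 -0.036   1.3474  0.003   0.0909]
scene chest [310.2 228.1] [ 0.1 -0.3]
scene lid_edge [276. 175.] [-0.   2.8]
scene lid_edge [476.5 239. ] [-200.5  -61.2]
scene keeper [311.5 231.5] [ -7.  -11.9]
scene keeper [303.6 221.3] [ 0.9 -1.7]
scene bolt_tip [323.  210.9] [-0.1 -1.4]
scene handle_ball [356.9 209.5] [ 0.6 -0.2]
top chest [317.  205.8] [ 0.  -0.9]
top keeper [314.9 167.7] [-0.6 -2.6]
top bolt_tip [303.4 199.5] [ 1.5 -0.5]
top bolt_tip [213.7 166.7] [91.2 32.3]
top handle_ball [277.  196.6] [-3.5 -0. ]
top c1 [267. 228.] [-1.1 -1.5]
top c2 [271. 169.] [-0.9  0.1]
top c3 [366. 236.] [-0.8 -3.9]
```

View pics/fit_scene.png

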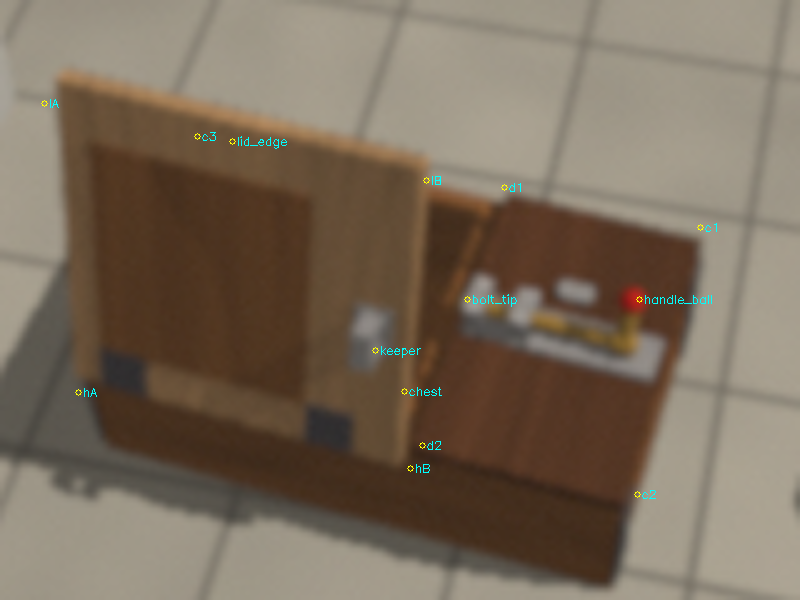

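View pics/fit_top.png

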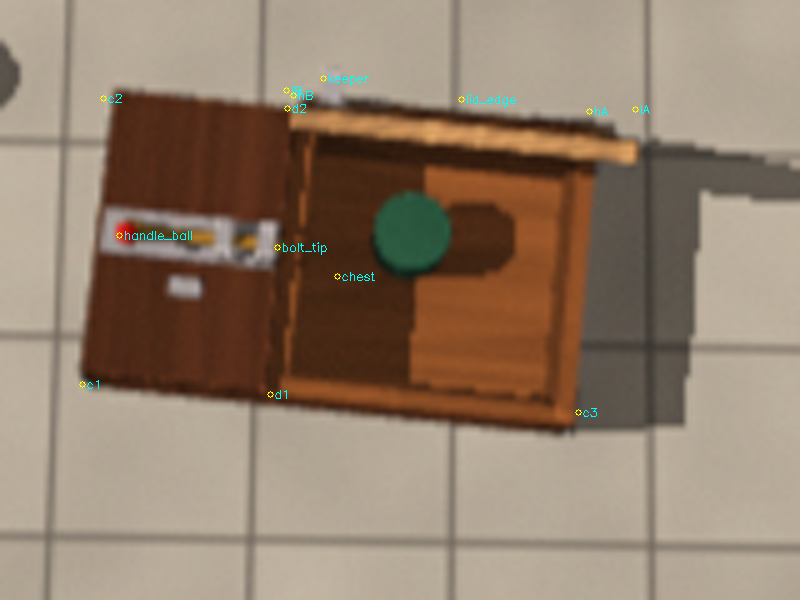

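The overlay shows the yaw estimate is off: the true lid corners are at crop (62,72) and (427,157), and the deck corners at (698,241) and (628,502). I refit with these hand-read corners.

```bash
cat > fit.py <<'E'
from h import *
P={n:eyes.get_image(n) for n in ['scene','top']}
S={'lA':(62,72),'lB':(427,157),'c1':(698,241),'c2':(628,502),'d1':(508,196),'hB':(410,465),'handle_ball':(636,299)}
T={'c1':(82,378),'c2':(112,93),'c3':(572,432),'lA':(637,142),'lB':(292,115),'d1':(268,395),'handle_ball':(124,230)}
obs=[('scene',k,np.array(u)/5+[229.5,149.5]) for k,u in S.items()]+[('top',k,np.array(u)/5+[249.5,149.5]) for k,u in T.items()]
def res(v): 
    m=model(v); return np.concatenate([proj(P[n],m[q])[0]-l for n,q,l in obs])
s=least_squares(lambda v:np.r_[res(v),(v[4]-.005)/.01,(v[5]-.12)/.2],[.57,-.02,-.08,1.2,.005,.1],loss='soft_l1',x_scale=[.01,.01,.1,.1,.005,.1])
print(np.round(s.x,4)); np.save('v.npy',s.x)
for (n,q,l),r in zip(obs,res(s.x).reshape(-1,2)): print(n,q,np.round(r,1))
for k,X in model(s.x).items(): print(k,np.round(X,3))
o=sensors.get_obs(); print(np.round(o['tool_pos'],4),np.round(R.from_rotvec(o['tool_rot']).as_matrix(),3),o['opening'])
E
python3 fit.py
```

```text
[ 0.5694 -0.0228 -0.0763  1.2792  0.0044  0.1389]
scene lA [-0.9  0.5]
scene lB [0.3 1. ]
scene c1 [ 1.  -1.3]
scene c2 [-0.2 -0.4]
scene d1 [ 0.2 -1.5]
scene hB [-1.7  0.1]
scene handle_ball [-0.2  0.5]
top c1 [-0.7 -0.2]
top c2 [-0.2 -0.2]
top c3 [ 0.4 -1.4]
top lA [0.3 1.3]
top lB [-0.3  0.1]
top d1 [-0.4 -0. ]
top handle_ball [-0.1  0.4]
chest [ 0.569 -0.023  0.   ]
lid_edge [ 0.614 -0.092  0.307]
keeper [ 0.664 -0.013  0.2  ]
bolt_tip [0.573 0.019 0.121]
handle_ball [0.576 0.123 0.155]
c1 [0.483 0.154 0.11 ]
c2 [0.682 0.139 0.11 ]
c3 [ 0.457 -0.185  0.098]
lA [ 0.606 -0.196  0.307]
lB [0.622 0.011 0.307]
hA [ 0.668 -0.201  0.101]
hB [0.684 0.007 0.101]
d1 [0.473 0.027 0.11 ]
d2 [0.672 0.011 0.11 ]
[ 0.2571 -0.5697  0.1947] [[ 0.912  0.411  0.   ]
 [ 0.411 -0.912 -0.   ]
 [ 0.     0.    -1.   ]] 0.08684958802590456
```

Emit:
step_arm(plan=[{"tx": 0,"ty": 0,"tz": -40,"twist": 7},{"tx": 0,"ty": 0,"tz": -80,"twist": 14},{"tx": 0,"ty": 0,"tz": -120,"twist": 21},{"tx": 0,"ty": 0,"tz": -150,"twist": 28},{"tx": 0,"ty": 0,"tz": -170,"twist": 28.6},{"tx": 0,"ty": 0,"tz": -170,"twist": 28.6},{"tx": 0,"ty": 0,"tz": -170,"twist": 28.6}], fingers=0, force=40)

```text
time: 2.48
tool_pos: [0.2573, -0.5701, 0.3657]
tool_rot: [3.137, -0.117, 0.002]
contact_force: [-0.0, -0.2, -0.4]
opening: 0.0485
finger_force: 0.0
```

```bash
cat > st.py <<'E'
from h import *
v=np.load('v.npy'); o=sensors.get_obs()
p=R.from_euler('z',-v[2]).apply(np.array(o['tool_pos'])-[v[0],v[1],0])*1000
a=R.from_rotvec(o['tool_rot']).as_matrix()[:,0]
print('t',round(o['time'],2),'chest xyz',np.round(p,1),'yaw rel',np.degrees(np.arctan2(a[1],a[0])-v[2]).round(2),'F',np.round(o['contact_force'],1),'op',o['opening'],'q',np.round(o['joint_pos'],2))
E
python3 st.py
```

```text
t 2.48 chest xyz [-269.5 -569.6  365.7] yaw rel 0.09 F [-0.  -0.2 -0.4] op 0.048462705530823824 q [ 1.07  0.31  0.01  1.14 -0.    1.69 -0.57]
```

Emit:
step_arm(plan=[{"tx": 24,"ty": -31,"tz": 0,"twist": 0},{"tx": 48,"ty": -62,"tz": 0,"twist": 0},{"tx": 72,"ty": -93,"tz": 0,"twist": 0},{"tx": 96,"ty": -124,"tz": 0,"twist": 0},{"tx": 120,"ty": -155,"tz": 0,"twist": 0},{"tx": 144,"ty": -186,"tz": 0,"twist": 0},{"tx": 168,"ty": -217,"tz": 0,"twist": 0},{"tx": 192,"ty": -248,"tz": 0,"twist": 0}])

```text
time: 3.15
tool_pos: [0.4677, -0.335, 0.3632]
tool_rot: [-3.139, 0.117, 0.003]
contact_force: [0.4, -0.0, 0.1]
opening: 0.0021
finger_force: 0.0
```

Emit:
step_arm(plan=[{"tx": 24,"ty": -31,"tz": 0,"twist": 0},{"tx": 48,"ty": -62,"tz": 0,"twist": 0},{"tx": 72,"ty": -93,"tz": 0,"twist": 0},{"tx": 96,"ty": -124,"tz": 0,"twist": 0},{"tx": 120,"ty": -155,"tz": 0,"twist": 0},{"tx": 144,"ty": -186,"tz": 0,"twist": 0},{"tx": 168,"ty": -217,"tz": 0,"twist": 0},{"tx": 193,"ty": -247,"tz": 0,"twist": 0}])

```text
time: 3.82
tool_pos: [0.6788, -0.1034, 0.3631]
tool_rot: [-3.139, 0.117, 0.003]
contact_force: [0.2, 0.0, -0.0]
opening: 0.0003
finger_force: 0.0
```

```bash
python3 st.py
```

```text
t 3.82 chest xyz [115.2 -72.  363.1] yaw rel 0.1 F [ 0.2  0.  -0. ] op 0.0003410506098706892 q [ 0.26  0.49 -0.32  0.91  0.15  1.76 -1.64]
```

Emit:
step_arm(plan=[{"tx": 0,"ty": 0,"tz": 36},{"tx": 0,"ty": 0,"tz": 71},{"tx": -20,"ty": 0,"tz": 71},{"tx": -40,"ty": 0,"tz": 71},{"tx": -48,"ty": 0,"tz": 71},{"tx": -58,"ty": 0,"tz": 73},{"tx": -69,"ty": 0,"tz": 76},{"tx": -80,"ty": 0,"tz": 82}])

```text
$.plan[0]: bad value
```

```bash
python3 st.py
```

```text
t 3.82 chest xyz [115.2 -72.  363.1] yaw rel 0.1 F [ 0.2  0.  -0. ] op 0.0003410506098706892 q [ 0.26  0.49 -0.32  0.91  0.15  1.76 -1.64]
```

Emit:
step_arm(plan=[{"tx": 0,"ty": 0,"tz": 36,"twist": 0},{"tx": 0,"ty": 0,"tz": 71,"twist": 0},{"tx": -20,"ty": 0,"tz": 71,"twist": 0},{"tx": -40,"ty": 0,"tz": 71,"twist": 0},{"tx": -48,"ty": 0,"tz": 71,"twist": 0},{"tx": -58,"ty": 0,"tz": 73,"twist": 0},{"tx": -69,"ty": 0,"tz": 76,"twist": 0},{"tx": -80,"ty": 0,"tz": 82,"twist": 0}])

```text
time: 4.48
tool_pos: [0.5981, -0.099, 0.2824]
tool_rot: [3.139, -0.117, 0.001]
contact_force: [0.3, -0.0, 0.9]
opening: 0.0004
finger_force: 0.0
```

```bash
python3 st.py
```

```text
t 4.48 chest xyz [ 34.4 -73.9 282.4] yaw rel 0.09 F [ 0.3 -0.   0.9] op 0.0004471434236057733 q [ 0.36  0.28 -0.34  1.35  0.09  1.52 -1.62]
```

Emit:
step_arm(plan=[{"tx": -10,"ty": 0,"tz": 5,"twist": 0},{"tx": -20,"ty": 0,"tz": 10,"twist": 0},{"tx": -33,"ty": 0,"tz": 19,"twist": 0},{"tx": -43,"ty": 0,"tz": 27,"twist": 0},{"tx": -53,"ty": 0,"tz": 35,"twist": 0},{"tx": -62,"ty": 0,"tz": 43,"twist": 0}])

```text
time: 4.98
tool_pos: [0.5359, -0.0944, 0.2388]
tool_rot: [3.139, -0.118, -0.001]
contact_force: [0.3, 0.1, -0.1]
opening: 0.0007
finger_force: 0.0
```

```bash
python3 st.py
```

```text
t 4.98 chest xyz [-28.  -74.  238.8] yaw rel 0.09 F [ 0.3  0.1 -0.1] op 0.0006649017756506674 q [ 0.4   0.15 -0.35  1.59  0.05  1.4  -1.6 ]
```

```bash
python3 - <<'E'
from h import *
p=eyes.get_image('scene'); cv2.imwrite('pics/s2.png',cv2.resize(p['color'][60:280,180:430,::-1],None,fx=2.7,fy=2.7,interpolation=cv2.INTER_CUBIC))
E
```

```text
(no output)
```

View pics/s2.png

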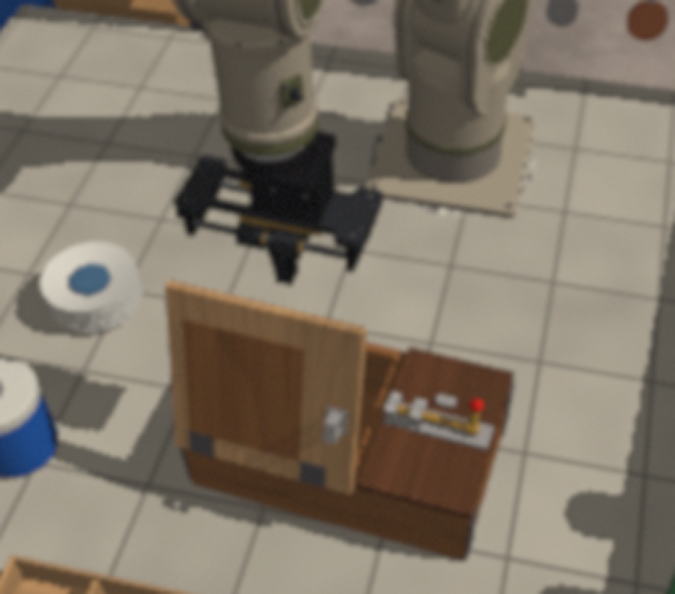

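The picture shows the lid still up, at crop (170-360, 290-490). The gripper is on the robot side of it, with its fingertip at about (286,163) in full pixels. So it passed over the lid, and I check the calibration against the tool pose.

```bash
python3 - <<'E'
from h import *
o=sensors.get_obs(); t=np.array(o['tool_pos'])
for n in ['scene','top']:
    p=eyes.get_image(n); print(n,proj(p,[t,t-[0,0,.008]]).round(1), p['camera_matrix'].round(1).tolist(),np.array(p['rvec']).round(4),np.array(p['tvec']).round(4))
    for q in ['lid_edge','keeper']: print(q,[(np.round(d['location']).tolist(),round(d['score'],2)) for d in place_of(p,q)[:2]])
    save(p,n+'3.png')
v=np.load('v.npy')
p=eyes.get_image('scene')
m=model(v)
print({k:proj(p,m[k])[0].round(1).tolist() for k in ['lA','lB','hA','hB']})
E
```

```text
scene [[287.  168.5]
 [287.2 170.4]] [[362.3, 0.0, 317.4], [0.0, 362.3, 202.6], [0.0, 0.0, 1.0]] [ 1.6626  2.0851 -0.6964] [ 0.1266 -0.3601  1.5372]
lid_edge [([276.0, 173.0], 0.62)]
keeper [([304.0, 219.0], 0.92)]
top [[341.1 205.9]
 [341.  206.2]] [[399.6, 0.0, 320.7], [0.0, 399.6, 202.0], [0.0, 0.0, 1.0]] [ 2.1688 -2.1319  0.1899] [-0.0441  0.5748  1.3955]
lid_edge []
keeper [([316.0, 167.0], 0.76)]
{'lA': [241.0, 164.4], 'lB': [315.2, 181.9], 'hA': [244.6, 225.0], 'hB': [309.8, 242.6]}
```

View pics/top3.png

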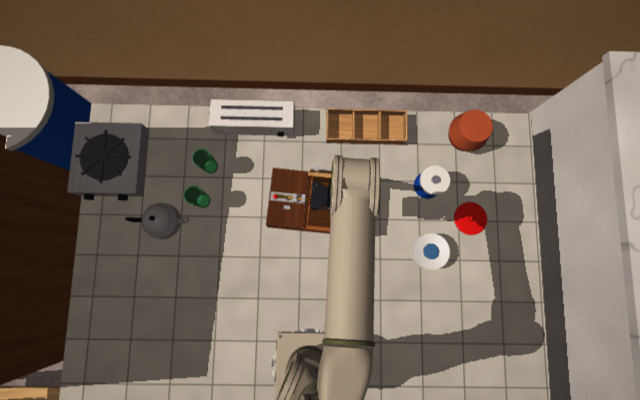

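The top view shows the forearm hiding the hand, and the keeper still at (316,167), so the lid has not moved. The tip appears about 7 px higher than predicted, so I check that numerically.

```bash
python3 - <<'E'
from h import *
p=eyes.get_image('scene'); g=cv2.cvtColor(p['color'],cv2.COLOR_RGB2GRAY)
print(g[150:182:1,276:298:2])
g0=cv2.imread('pics/scene0.png',0); 
a=np.radians(24.26); c=np.array([.257,-.57,.195-.008]); ty=np.array([.411,-.912,0])
print('start tips',proj(p,[c+ty*.0435,c-ty*.0435,c+ty*.0585,c-ty*.0585]).round(1).tolist())
print('base',proj(p,[[0,0,0],[0,0,.333]]).round(1))
print(g0[78:102,152:212:3])
E
```

```text
[[ 47  50  30  28  30  34  37  69  80  86 107]
 [ 59  56  26  30  27  28  32  75  84  70  70]
 [103  88  31  28  26  27  27  70  97  88  67]
 [141 121  39  23  25  28  27  67 126 128 106]
 [155 138  55  23  26  26  27  73 146 155 144]
 [158 145  72  22  23  19  27  92 156 163 162]
 [158 151  88  21  24  17  31 110 163 164 165]
 [157 155 107  26  19  22  31 117 164 165 164]
 [157 157 126  36  24  22  29 116 165 165 164]
 [158 158 135  45  23  19  28 113 165 165 164]
 [159 159 140  51  25  19  29 115 163 165 164]
 [159 159 143  59  24  18  44 129 164 164 164]
 [160 161 145  67  20  22  62 144 164 165 163]
 [161 160 150  79  38  28  84 154 163 163 163]
 [161 161 155 111  85  59 107 160 162 163 162]
 [161 161 159 143 132 107 131 162 162 162 162]
 [161 160 160 159 155 144 152 163 163 164 162]
 [161 160 161 161 161 159 162 163 163 163 163]
 [161 161 160 161 162 161 163 162 163 164 163]
 [160 161 161 161 160 162 164 164 164 163 163]
 [157 160 160 161 161 162 163 164 165 163 163]
 [150 154 158 159 161 162 162 164 165 164 163]
 [144 149 152 157 160 162 163 164 164 165 163]
 [137 144 147 154 1
[... 1855 characters left out ...]
 147 154
  155 156]
 [157 156 129  87  89  71 149 151 150 150 148 149 147 148 134 137 149 155
  156 156]
 [157 156 141  99 108  75 149 150 151 149 149 147 147 148 145 135 153 156
  156 157]
 [156 156 149 103 108  78 139 141 141 140 138 138 136 144 145 141 153 155
  156 157]
 [156 157 152  92  95  80 112 113 113 112 111 110 110 133 140 145 154 156
  157 157]
 [157 157 149  81  84  82  91  92  91  89  89  89  88 105 130 149 155 156
  157 157]
 [158 158 142  77  83  85  86  86  86  85  84  84  84  87 117 140 144 145
  146 146]
 [157 158 125  77  85  85  87  86  87  86  85  84  84  82  97 116 116 117
  117 117]
 [157 155 103  80  85  85  86  87  88  86  85  83  83  81  84  92  93  94
   93  94]]
```

```bash
python3 - <<'E'
from h import *
c=np.array([.257,-.57,.195]); ty=np.array([.411,-.912,0]); tx=np.array([.912,.411,0])
im=[]
for n,(c0,r0) in {'scene':(130,55),'top':(470,265)}.items():
    p=eyes.get_image(n); g=cv2.imread(f'pics/{n}0.png')[r0:r0+60,c0:c0+80]
    g=cv2.resize(g,None,fx=9,fy=9,interpolation=cv2.INTER_CUBIC)[:, :720]
    for s in (1,-1):
      for k,z,col in [(.0435,-.008,(0,0,255)),(.0585,-.008,(0,255,255)),(.0435,.062,(0,255,0)),(.095,.062,(255,0,0))]:
        for w in (-.0095,.0095):
          u=(proj(p,c+ty*k*s+tx*w+[0,0,z])[0]-[c0,r0]+.5)*9; cv2.circle(g,tuple(int(t) for t in u),4,col,-1)
    im.append(g)
cv2.imwrite('pics/grip.png',cv2.resize(np.vstack(im),(400,600)))
E
```

```text
(no output)
```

View pics/grip.png

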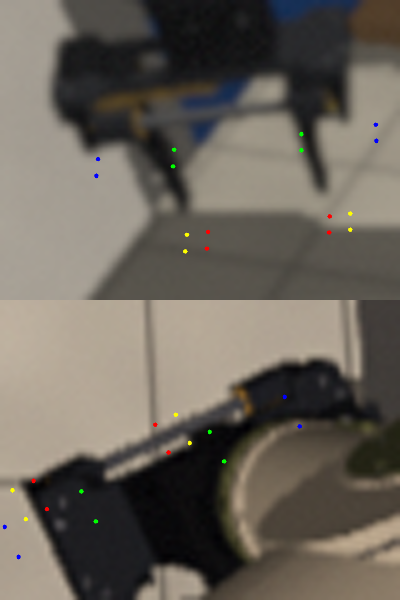

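The overlay shows the real gripper offset from the reported pose by about 15-25 mm in both fixed cameras. I'll lift and use the wrist camera to localise the chest relative to the tool.

Emit:
step_arm(plan=[{"tx": 0,"ty": 0,"tz": -40,"twist": 0},{"tx": 0,"ty": 0,"tz": -80,"twist": 0},{"tx": 0,"ty": -20,"tz": -120,"twist": 0},{"tx": -10,"ty": -40,"tz": -155,"twist": 0},{"tx": -20,"ty": -70,"tz": -165,"twist": 0},{"tx": -30,"ty": -100,"tz": -170,"twist": 0},{"tx": -30,"ty": -100,"tz": -170,"twist": 0}])

```text
time: 6.12
tool_pos: [0.5135, 0.0147, 0.4124]
tool_rot: [-3.138, 0.104, -0.007]
contact_force: [0.4, 0.2, -0.9]
opening: 0.0003
finger_force: 0.0
```

```bash
python3 st.py; python3 - <<'E'
from h import *
o=sensors.get_obs(); p=eyes.get_image('wrist'); save(p,'w1.png')
Rc=R.from_rotvec(p['rvec']).as_matrix(); C=-Rc.T@np.array(p['tvec'])
Rt=R.from_rotvec(o['tool_rot']).as_matrix()
print('cam in tool',(Rt.T@(C-o['tool_pos'])).round(4),'axes',(Rt.T@Rc.T).round(3).tolist())
m=model(np.load('v.npy'))
for k,X in m.items(): print(k,proj(p,X)[0].round(0))
for q in ['chest','lid_edge','keeper','bolt_tip','handle_ball']: print(q,[(np.round(d['location']).tolist(),round(d['score'],2)) for d in place_of(p,q)[:2]])
E
```

```text
t 6.12 chest xyz [-58.6  33.1 412.4] yaw rel 0.57 F [ 0.4  0.2 -0.9] op 0.0003441771110579841 q [ 0.28  0.09 -0.43  1.31  0.04  1.75 -1.78]
cam in tool [ 8.370e-02  1.000e-04 -1.905e-01] axes [[0.002, -0.953, -0.303], [1.0, 0.002, 0.001], [-0.0, -0.303, 0.953]]
chest [340. 116.]
lid_edge [440.  71.]
keeper [336.  36.]
bolt_tip [315. 119.]
handle_ball [236. 123.]
c1 [232. 184.]
c2 [221.  42.]
c3 [449. 185.]
lA [564.  72.]
lB [316.  69.]
hA [469.  37.]
hB [318.  35.]
d1 [314. 185.]
d2 [315.  43.]
chest [([336.0, 115.0], 0.57)]
lid_edge [([444.0, 66.0], 0.8), ([338.0, 117.0], 0.72)]
keeper [([337.0, 36.0], 0.8)]
bolt_tip [([316.0, 120.0], 0.64), ([51.0, 174.0], 0.51)]
handle_ball [([237.0, 121.0], 0.52)]
```

View pics/w1.png

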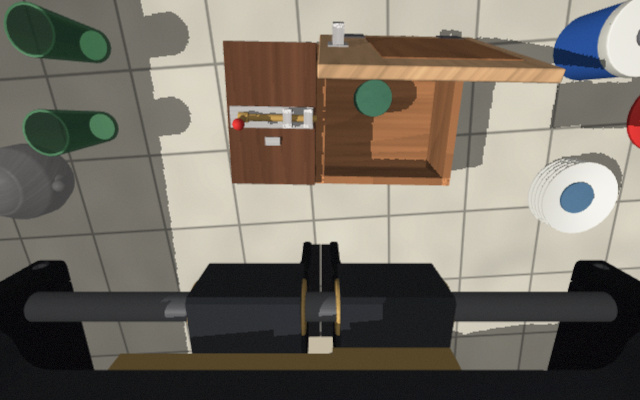

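The wrist view agrees with the fitted chest in the robot's frame: deck corner (232,184), lid corner (564,72), ball (237,122). So the uncertain part is where the fingertips really are. They show at (320,243).

```bash
python3 - <<'E'
from h import *
o=sensors.get_obs(); Rt=R.from_rotvec(o['tool_rot']).as_matrix(); t=np.array(o['tool_pos'])
P={n:eyes.get_image(n) for n in ['wrist','scene']}
print(P['wrist']['camera_matrix'][0,0])
for z in (-.062,-.04,-.03,-.02,-.011,0,.008):
    print(z,[[proj(P[n],t+Rt@np.array([x,0,z]))[0].round(1).tolist() for x in (-.0095,.0095)] for n in P])
g=cv2.cvtColor(P['scene']['color'],cv2.COLOR_RGB2GRAY); u=proj(P['scene'],t)[0].astype(int); print(u); print(g[u[1]-20:u[1]+8,u[0]-14:u[0]+14:2])
E
```

```text
328.6622484845986
-0.062 [[[319.6, 312.8], [319.7, 276.0]], [[323.7, 100.9], [321.4, 105.8]]]
-0.04 [[[319.7, 286.7], [319.8, 253.7]], [[323.7, 108.3], [321.4, 113.2]]]
-0.03 [[[319.7, 276.9], [319.8, 245.4]], [[323.7, 111.6], [321.4, 116.5]]]
-0.02 [[[319.8, 268.0], [319.8, 237.8]], [[323.6, 114.8], [321.4, 119.7]]]
-0.011 [[[319.8, 260.8], [319.8, 231.7]], [[323.6, 117.6], [321.4, 122.5]]]
0 [[[319.8, 252.7], [319.8, 224.9]], [[323.6, 121.0], [321.4, 125.9]]]
0.008 [[[319.8, 247.4], [319.8, 220.4]], [[323.6, 123.5], [321.4, 128.3]]]
[322 123]
[[133 132 135 140  93  23  23  25  18  19  74  79  65  68]
 [107 105 108 117  88  24  20  21  18  20  67  72  65  68]
 [ 93  91  91  96  81  25  23  21  21  24  63  64  64  69]
 [ 89  89  89  91  77  28  21  23  18  25  66  62  63  69]
 [ 88  88  89  89  79  32  22  24  17  28  70  63  59  68]
 [ 88  89  88  88  81  38  23  21  21  28  73  64  52  65]
 [ 88  87  87  87  83  46  21  22  19  28  74  65  48  61]
 [ 87  87  87  88  87  50  24  22  18  29  73  65  49  55]
 [ 87  88  88  87  87  53  21  23  14  27  73  67  53  48]
 [ 87  87  86  87 
[... 403 characters left out ...]
9  87  87  83  68  79  79  75  80  83  75  60  57]
 [ 89  89  88  88  82  71  82  82  81  82  82  78  62  58]
 [ 89  89  88  88  83  75  81  82  82  83  83  80  68  59]
 [ 89  90  88  88  84  79  82  82  82  83  82  81  76  62]
 [ 90  88  88  88  86  80  81  82  81  81  82  82  80  70]
 [ 89  89  87  88  84  83  83  83  84  84  81  81  81  77]
 [ 85  85  86  87  84  89  93 101 102 101  88  83  85  83]
 [ 82  80  82  83  93 105 117 129 130 128 109 101 101 102]
 [ 85  84  85  83 108 115 133 142 143 142 132 129 129 129]
 [109 108 105  91 117 111 137 144 144 145 142 142 142 142]
 [141 139 133 100 120 117 139 144 145 144 145 145 144 145]
 [154 153 141  96 110 122 134 140 142 143 144 144 144 145]]
```

Both the wrist and scene views put the real fingertips about 27 mm behind the TCP, not 8 mm ahead. That explains passing over the lid. I redo the push 35 mm lower.

Emit:
step_arm(plan=[{"tx": 30,"ty": 20,"tz": 0,"twist": 0},{"tx": 60,"ty": 40,"tz": 0,"twist": 0},{"tx": 90,"ty": 60,"tz": 0,"twist": 0},{"tx": 120,"ty": 80,"tz": 0,"twist": 0},{"tx": 150,"ty": 100,"tz": 0,"twist": 0},{"tx": 172,"ty": 108,"tz": 0,"twist": 0},{"tx": 172,"ty": 108,"tz": 20,"twist": 0},{"tx": 172,"ty": 108,"tz": 40,"twist": 0}])

```text
time: 7.18
tool_pos: [0.6795, -0.1145, 0.3675]
tool_rot: [-3.138, 0.121, 0.0]
contact_force: [0.8, 0.8, -0.2]
opening: 0.0005
finger_force: 0.0
```

Emit:
step_arm(plan=[{"tx": 0,"ty": 0,"tz": 36,"twist": 0},{"tx": 0,"ty": 0,"tz": 72,"twist": 0},{"tx": 0,"ty": 0,"tz": 108,"twist": 0},{"tx": 0,"ty": 0,"tz": 116,"twist": 0},{"tx": -20,"ty": 0,"tz": 116,"twist": 0},{"tx": -35,"ty": 0,"tz": 116,"twist": 0},{"tx": -45,"ty": 0,"tz": 116,"twist": 0},{"tx": -55,"ty": 0,"tz": 118,"twist": 0}])

```text
time: 7.85
tool_pos: [0.6233, -0.1094, 0.2537]
tool_rot: [3.139, -0.119, 0.005]
contact_force: [2.9, 0.4, -0.5]
opening: 0.0007
finger_force: 1.3
```

```bash
python3 st.py
```

```text
t 7.85 chest xyz [ 60.3 -82.3 253.7] yaw rel 0.02 F [ 2.9  0.4 -0.5] op 0.0006725645453358617 q [ 0.38  0.35 -0.37  1.33  0.13  1.48 -1.63]
```

Emit:
step_arm(plan=[{"tx": -13,"ty": 0,"tz": 3,"twist": 0},{"tx": -26,"ty": 0,"tz": 8,"twist": 0},{"tx": -42,"ty": 0,"tz": 17,"twist": 0},{"tx": -59,"ty": 0,"tz": 27,"twist": 0},{"tx": -74,"ty": 0,"tz": 38,"twist": 0},{"tx": -88,"ty": 0,"tz": 51,"twist": 0},{"tx": -100,"ty": 0,"tz": 66,"twist": 0},{"tx": -111,"ty": 0,"tz": 81,"twist": 0}])

```text
time: 8.52
tool_pos: [0.5126, -0.1008, 0.1722]
tool_rot: [3.139, -0.119, 0.004]
contact_force: [1.3, -0.1, 0.5]
opening: 0.0006
finger_force: 0.6
```

```bash
python3 st.py
```

```text
t 8.52 chest xyz [-50.7 -82.2 172.2] yaw rel 0.04 F [ 1.3 -0.1  0.5] op 0.0006448904933605167 q [ 0.46  0.14 -0.38  1.75  0.06  1.26 -1.58]
```

Emit:
step_arm(plan=[{"tx": -9,"ty": 0,"tz": 17,"twist": 0},{"tx": -17,"ty": 0,"tz": 34,"twist": 0},{"tx": -23,"ty": 0,"tz": 52,"twist": 0},{"tx": -27,"ty": 0,"tz": 68,"twist": 0},{"tx": -28,"ty": 0,"tz": 76,"twist": 0},{"tx": -28,"ty": 0,"tz": 82,"twist": 0},{"tx": -28,"ty": 0,"tz": 86,"twist": 0},{"tx": -28,"ty": 0,"tz": 88,"twist": 0}])

```text
time: 9.18
tool_pos: [0.4848, -0.0987, 0.083]
tool_rot: [3.139, -0.118, 0.001]
contact_force: [-0.5, 0.2, 1.0]
opening: 0.0006
finger_force: 0.5
```

```bash
python3 st.py
```

```text
t 9.18 chest xyz [-78.6 -82.1  83. ] yaw rel 0.05 F [-0.5  0.2  1. ] op 0.0006062569265641114 q [ 0.46  0.17 -0.38  1.92  0.07  1.07 -1.6 ]
```

Emit:
step_arm(plan=[{"tx": 0,"ty": 0,"tz": 2,"twist": 0},{"tx": 0,"ty": 0,"tz": 4,"twist": 0},{"tx": 0,"ty": 0,"tz": 5,"twist": 0},{"tx": 0,"ty": 0,"tz": 5,"twist": 0}])

```text
time: 9.52
tool_pos: [0.4851, -0.0987, 0.0821]
tool_rot: [3.138, -0.119, 0.002]
contact_force: [-20.7, 2.5, 45.2]
opening: 0.0003
finger_force: 22.3
```

Emit:
step_arm(plan=[{"tx": 0,"ty": 0,"tz": -20,"twist": 0},{"tx": 0,"ty": 0,"tz": -60,"twist": 0},{"tx": 0,"ty": 0,"tz": -100,"twist": 0},{"tx": 12,"ty": -35,"tz": -120,"twist": 0},{"tx": 24,"ty": -72,"tz": -120,"twist": 0},{"tx": 36,"ty": -108,"tz": -120,"twist": 0},{"tx": 48,"ty": -144,"tz": -120,"twist": 0},{"tx": 60,"ty": -180,"tz": -120,"twist": 0}])

```text
time: 10.18
tool_pos: [0.5586, 0.0783, 0.1987]
tool_rot: [-3.139, 0.119, -0.003]
contact_force: [0.7, -0.4, 1.3]
opening: 0.0006
finger_force: 0.0
```

Emit:
step_arm(plan=[{"tx": 5,"ty": -32,"tz": 0,"twist": 0},{"tx": 10,"ty": -64,"tz": 0,"twist": 0},{"tx": 16,"ty": -92,"tz": 0,"twist": 0},{"tx": 16,"ty": -92,"tz": 0,"twist": 0},{"tx": 16,"ty": -92,"tz": 0,"twist": 0}])

```text
time: 10.6
tool_pos: [0.5805, 0.1692, 0.1979]
tool_rot: [-3.138, 0.113, -0.0]
contact_force: [0.1, -0.3, -0.4]
opening: 0.0007
finger_force: 0.0
```

```bash
python3 st.py; python3 - <<'E'
from h import *
v=np.load('v.npy'); v2=v.copy(); v2[3]=0; m=model(v2)
for n in ['wrist','scene']:
    p=eyes.get_image(n); save(p,n+'5.png')
    for q in ['handle_ball','keeper','lid_edge']: print(n,q,proj(p,m[q])[0].round(1),[(np.round(d['location'],1).tolist(),round(d['score'],2)) for d in place_of(p,q)[:2]])
    hs=cv2.cvtColor(p['color'],cv2.COLOR_RGB2HSV); u=proj(p,m['handle_ball'])[0]
    M=((hs[...,0]<6)|(hs[...,0]>174))&(hs[...,1]>190)&(hs[...,2]>90); r,c=np.nonzero(M); k=np.hypot(c-u[0],r-u[1])<30
    print('red',c[k].mean(),r[k].mean(),k.sum())
E
```

```text
t 10.6 chest xyz [ -3.6 192.3 197.9] yaw rel 0.24 F [ 0.1 -0.3 -0.4] op 0.0006675104242488926 q [ 0.09  0.34 -0.56  1.49  0.18  1.37 -2.13]
wrist handle_ball [381.6 217.6] [([383.3, 219.6], 0.91)]
wrist keeper [526.3 199.7] [([530.7, 199.8], 0.77)]
wrist lid_edge [580.8 308.4] []
red 386.0 218.40804597701148 174
scene handle_ball [356.5 209.8] [([439.7, 256.2], 0.62), ([359.2, 210.8], 0.4)]
scene keeper [314.5 207.4] [([314.9, 211.1], 0.71), ([186.9, 221.7], 0.24)]
scene lid_edge [301.2 176.4] [([303.4, 175.4], 0.56)]
red 356.6 209.6 15
```

Emit:
step_arm(plan=[{"tx": 0,"ty": 0,"tz": 40,"twist": 0},{"tx": 0,"ty": 0,"tz": 75,"twist": 0},{"tx": 0,"ty": 0,"tz": 86,"twist": 0},{"tx": 0,"ty": 8,"tz": 86,"twist": 0},{"tx": 0,"ty": 16,"tz": 86,"twist": 0},{"tx": 0,"ty": 23,"tz": 86,"twist": 0},{"tx": 0,"ty": 30,"tz": 86,"twist": 0},{"tx": 0,"ty": 36,"tz": 86,"twist": 0}])

```text
time: 11.67
tool_pos: [0.579, 0.1308, 0.1137]
tool_rot: [-3.138, 0.119, -0.005]
contact_force: [0.6, 3.5, 2.9]
opening: 0.0002
finger_force: 1.6
```

```bash
python3 st.py
```

```text
t 11.67 chest xyz [ -2.2 153.9 113.7] yaw rel 0.02 F [0.6 3.5 2.9] op 0.00020085528513892267 q [ 0.14  0.37 -0.54  1.63  0.2   1.19 -2.09]
```

Emit:
step_arm(plan=[{"tx": 0,"ty": 6,"tz": 0,"twist": 0},{"tx": 0,"ty": 12,"tz": 0,"twist": 0},{"tx": 0,"ty": 17,"tz": 0,"twist": 0},{"tx": 0,"ty": 21,"tz": 0,"twist": 0},{"tx": 0,"ty": 24,"tz": 0,"twist": 0},{"tx": 0,"ty": 26,"tz": 0,"twist": 0}])

```text
time: 12.17
tool_pos: [0.5757, 0.1049, 0.1116]
tool_rot: [3.139, -0.118, -0.0]
contact_force: [0.4, 2.9, 2.1]
opening: 0.0006
finger_force: 1.5
```

Emit:
step_arm(plan=[{"tx": 0,"ty": 2,"tz": 0,"twist": 0},{"tx": 0,"ty": 3,"tz": 0,"twist": 0},{"tx": 0,"ty": 4,"tz": 0,"twist": 0}])

```text
time: 12.42
tool_pos: [0.5754, 0.1013, 0.1116]
tool_rot: [-3.139, 0.118, 0.0]
contact_force: [0.5, 3.2, 2.4]
opening: 0.0005
finger_force: 1.5
```

```bash
python3 st.py
```

```text
t 12.42 chest xyz [ -3.5 124.2 111.6] yaw rel 0.07 F [0.5 3.2 2.4] op 0.0005225693946092932 q [ 0.18  0.35 -0.53  1.65  0.19  1.19 -2.04]
```

Emit:
step_arm(plan=[{"tx": 0,"ty": 2,"tz": 0,"twist": 0},{"tx": 0,"ty": 3,"tz": 0,"twist": 0},{"tx": 0,"ty": 4,"tz": 0,"twist": 0}])

```text
time: 12.67
tool_pos: [0.5751, 0.0983, 0.1117]
tool_rot: [-3.138, 0.117, -0.0]
contact_force: [1.7, 7.6, 2.2]
opening: 0.0003
finger_force: 4.1
```

Emit:
step_arm(plan=[{"tx": 0,"ty": 1,"tz": 0,"twist": 0},{"tx": 0,"ty": 2,"tz": 0,"twist": 0},{"tx": 0,"ty": 2,"tz": 0,"twist": 0}])

```text
time: 12.92
tool_pos: [0.5751, 0.0981, 0.1118]
tool_rot: [-3.136, 0.115, -0.001]
contact_force: [1.9, 10.8, 1.5]
opening: 0.0004
finger_force: 5.5
```

```bash
python3 st.py
```

```text
t 12.92 chest xyz [ -3.6 121.  111.8] yaw rel 0.19 F [ 1.9 10.8  1.5] op 0.000401621934887099 q [ 0.19  0.35 -0.53  1.66  0.18  1.18 -2.03]
```

The force rises with no motion, so the bolt seems to be at its stop. I press a little more, back off and check.

Emit:
step_arm(plan=[{"tx": 0,"ty": 2,"tz": 0,"twist": 0},{"tx": 0,"ty": 4,"tz": 0,"twist": 0},{"tx": 0,"ty": 4,"tz": 0,"twist": 0}])

```text
time: 13.17
tool_pos: [0.5749, 0.0977, 0.112]
tool_rot: [-3.132, 0.11, -0.003]
contact_force: [4.4, 21.0, -3.5]
opening: 0.0006
finger_force: 10.3
```

Emit:
step_arm(plan=[{"tx": 0,"ty": -12,"tz": 0,"twist": 0},{"tx": 0,"ty": -25,"tz": 0,"twist": 0},{"tx": 0,"ty": -25,"tz": -40,"twist": 0},{"tx": 0,"ty": -25,"tz": -75,"twist": 0},{"tx": 0,"ty": -25,"tz": -75,"twist": 0},{"tx": 0,"ty": -25,"tz": -75,"twist": 0}])

```text
time: 13.67
tool_pos: [0.5777, 0.1161, 0.1884]
tool_rot: [3.139, -0.119, 0.005]
contact_force: [-0.5, 0.2, 0.9]
opening: 0.0004
finger_force: 0.0
```

```bash
python3 st.py; python3 - <<'E'
from h import *
v=np.load('v.npy'); v2=v.copy(); v2[3]=0;v2[4]=.045; m=model(v2)
for n in ['wrist','scene']:
    p=eyes.get_image(n)
    if n=='wrist': save(p,'w6.png')
    for q in ['handle_ball','keeper','bolt_tip']: print(n,q,proj(p,m[q])[0].round(1),[(np.round(d['location'],1).tolist(),round(d['score'],2)) for d in place_of(p,q)[:2]])
    hs=cv2.cvtColor(p['color'],cv2.COLOR_RGB2HSV); u=proj(p,m['handle_ball'])[0]
    M=((hs[...,0]<6)|(hs[...,0]>174))&(hs[...,1]>190)&(hs[...,2]>90); r,c=np.nonzero(M); k=np.hypot(c-u[0],r-u[1])<30
    print('red',c[k].mean(),r[k].mean(),k.sum())
E
```

```text
t 13.67 chest xyz [ -2.4 139.1 188.4] yaw rel 0.02 F [-0.5  0.2  0.9] op 0.0004092239449360732 q [ 0.17  0.3  -0.55  1.55  0.16  1.33 -2.04]
wrist handle_ball [366.5 223.5] [([366.4, 225.0], 0.82), ([471.9, 201.8], 0.46)]
wrist keeper [468.1 203.8] [([468.1, 201.7], 0.6)]
wrist bolt_tip [487.5 203.8] [([488.6, 202.9], 0.65), ([438.4, 172.7], 0.3)]
red 368.95081967213116 224.18579234972677 183
scene handle_ball [343.1 206.5] [([341.3, 208.6], 0.45)]
scene keeper [314.5 207.4] [([313.4, 209.5], 0.69)]
scene bolt_tip [309.5 206.1] [([311.4, 208.9], 0.67), ([479.8, 241.4], 0.59)]
red 343.1818181818182 206.36363636363637 11
```

View pics/w6.png

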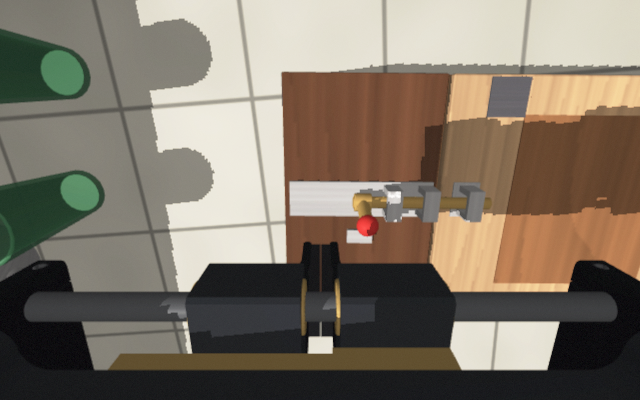

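The wrist view shows the lid shut and the bolt home: rod end at (490,203), past the keeper at (468,201). The handle is still up, with the ball at (368,225). Now I fold the handle from its +x side.

Emit:
step_arm(plan=[{"tx": 20,"ty": 16,"tz": 0,"twist": 0},{"tx": 38,"ty": 32,"tz": 0,"twist": 0},{"tx": 38,"ty": 32,"tz": 35,"twist": 0},{"tx": 38,"ty": 32,"tz": 66,"twist": 0},{"tx": 28,"ty": 32,"tz": 66,"twist": 0},{"tx": 18,"ty": 32,"tz": 66,"twist": 0},{"tx": 10,"ty": 32,"tz": 66,"twist": 0},{"tx": 3,"ty": 32,"tz": 66,"twist": 0}])

```text
time: 14.73
tool_pos: [0.577, 0.0837, 0.1205]
tool_rot: [3.139, -0.119, 0.001]
contact_force: [3.5, -0.7, -1.9]
opening: 0.0005
finger_force: 1.6
```

```bash
python3 st.py
```

```text
t 14.73 chest xyz [ -0.6 106.7 120.5] yaw rel 0.04 F [ 3.5 -0.7 -1.9] op 0.0004545249255060371 q [ 0.21  0.34 -0.53  1.65  0.18  1.2  -2.  ]
```

Contact with the ball; continuing along the arc.

Emit:
step_arm(plan=[{"tx": -5,"ty": 0,"tz": 0,"twist": 0},{"tx": -10,"ty": 0,"tz": 1,"twist": 0},{"tx": -15,"ty": 0,"tz": 3,"twist": 0},{"tx": -19,"ty": 0,"tz": 6,"twist": 0},{"tx": -22,"ty": 0,"tz": 10,"twist": 0},{"tx": -25,"ty": 0,"tz": 14,"twist": 0},{"tx": -27,"ty": 0,"tz": 17,"twist": 0},{"tx": -27,"ty": 0,"tz": 17,"twist": 0}])

```text
time: 15.4
tool_pos: [0.5513, 0.0862, 0.1047]
tool_rot: [-3.139, 0.118, -0.005]
contact_force: [0.8, -1.2, 10.4]
opening: 0.0007
finger_force: 4.9
```

```bash
python3 st.py
```

```text
t 15.4 chest xyz [-26.4 107.2 104.7] yaw rel 0.05 F [ 0.8 -1.2 10.4] op 0.0007334892366142461 q [ 0.22  0.3  -0.54  1.73  0.17  1.15 -2.01]
```

Emit:
step_arm(plan=[{"tx": -3,"ty": 0,"tz": -3,"twist": 0},{"tx": -8,"ty": 0,"tz": -2,"twist": 0},{"tx": -8,"ty": 0,"tz": 1,"twist": 0},{"tx": -8,"ty": 0,"tz": 3,"twist": 0},{"tx": -8,"ty": 0,"tz": 3,"twist": 0}])

```text
time: 15.82
tool_pos: [0.5419, 0.0874, 0.1033]
tool_rot: [3.139, -0.117, 0.001]
contact_force: [-14.7, -1.4, 32.5]
opening: 0.0008
finger_force: 16.5
```

```bash
python3 st.py
```

```text
t 15.82 chest xyz [-35.9 107.8 103.3] yaw rel 0.09 F [-14.7  -1.4  32.5] op 0.0007628590750112581 q [ 0.22  0.28 -0.54  1.76  0.16  1.14 -2.01]
```

Hard stop at the flat height. I retract upward and inspect.

Emit:
step_arm(plan=[{"tx": 0,"ty": 0,"tz": -20,"twist": 0},{"tx": 0,"ty": 0,"tz": -60,"twist": 0},{"tx": 0,"ty": 0,"tz": -100,"twist": 0},{"tx": -20,"ty": -20,"tz": -130,"twist": 0},{"tx": -40,"ty": -30,"tz": -150,"twist": 0},{"tx": -40,"ty": -30,"tz": -150,"twist": 0},{"tx": -40,"ty": -30,"tz": -150,"twist": 0}])

```text
time: 16.4
tool_pos: [0.5041, 0.1205, 0.2513]
tool_rot: [3.139, -0.115, 0.003]
contact_force: [-0.1, -0.7, 0.1]
opening: 0.0005
finger_force: 0.0
```

```bash
python3 st.py; python3 - <<'E'
from h import *
v=np.load('v.npy'); v2=v.copy(); v2[3]=0;v2[4]=.045;v2[5]=1.45; m=model(v2)
for n in ['wrist','scene']:
    p=eyes.get_image(n)
    if n=='wrist': save(p,'w7.png')
    for q in ['handle_ball','keeper','bolt_tip','c1','c2']:
        print(n,q,proj(p,m[q])[0].round(1),[(np.round(d['location'],1).tolist(),round(d['score'],2)) for d in place_of(p,q)[:2]] if len(q)>2 else '')
    hs=cv2.cvtColor(p['color'],cv2.COLOR_RGB2HSV); u=proj(p,m['handle_ball'])[0]
    M=((hs[...,0]<6)|(hs[...,0]>174))&(hs[...,1]>190)&(hs[...,2]>90); r,c=np.nonzero(M); k=np.hypot(c-u[0],r-u[1])<30
    print('red',c[k].mean(),r[k].mean(),k.sum())
E
```

```text
t 16.4 chest xyz [-76.1 137.9 251.3] yaw rel 0.16 F [-0.1 -0.7  0.1] op 0.000542115194907468 q [ 0.22  0.11 -0.58  1.63  0.06  1.42 -2.01]
wrist handle_ball [354.4 145.3] [([352.7, 143.7], 0.98)]
wrist keeper [449.  108.9] [([446.9, 104.8], 0.61), ([465.4, 111.4], 0.31)]
wrist bolt_tip [466. 109.] [([466.4, 107.7], 0.85)]
wrist c1 [289.5 206.1] 
wrist c2 [284.1 -10.7] 
red 354.58273381294964 144.0431654676259 139
scene handle_ball [345.1 204.9] [([345.0, 208.2], 0.43), ([431.5, 292.9], 0.41)]
scene keeper [314.5 207.4] [([315.0, 209.0], 0.65)]
scene bolt_tip [309.5 206.1] [([310.3, 207.7], 0.61)]
scene c1 [370.1 196.4] 
scene c2 [354.9 249.5] 
red 345.5 204.5 10
```

View pics/w7.png

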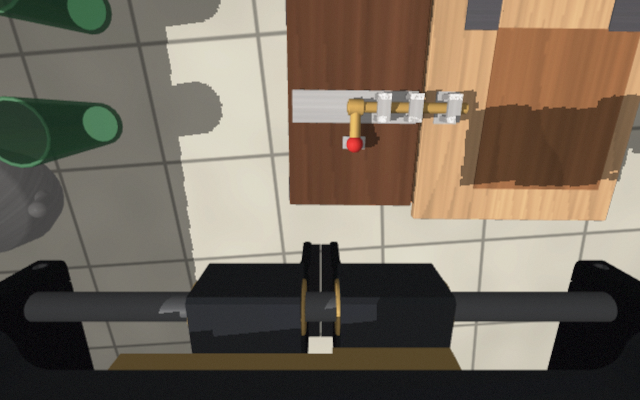

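The wrist view shows the lid shut, the rod end at (466,108) past the keeper, and the handle flat with its ball at (354,144) as predicted. The robot is clear, so I hand in.

```bash
python3 -c "
from workcell import job; print(job.close_job())"
```

```text
the job is handed in; nothing more can be done
None
```

The lid is shut, the bolt is home through the keeper, and the handle is folded flat; the arm didn't touch the other items, and the job is handed in at about 16.5 s.

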